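Take the pressure cap off the laser chiller

ROBOT

A 6-joint arm with a two-finger parallel gripper is mounted at the origin on the work surface. World frame = base frame: x ahead of the robot, y to its left, z up, the work surface at z = 0. Lengths are in m, angles in rad, forces in N, time in s.
With the tool pointing down it reaches from about 0.425 to 0.95 m from the base axis. Payload 3.5 kg.
Tool frame: the origin (TCP) lies at the very end of the fingers, on their centre line; the grasp point (between the pads) lies 19 mm behind it (ctrl.grip_point_offset is the distance from the TCP to the grasp point, in m); z points along the fingers, y is the line along which they close (so a half turn about z gives the same grasp; the last joint's range is limited). The gripper opens to 85 mm and grips with 20 to 120 N. Pads are 22 mm wide; open, the fingers measure 114 mm over their backs; the gripper's body (76 mm by 85 mm) begins 54 mm behind the grasp point. The pads swing forward as they close: fully open they stand 13 mm farther back than shut.
Start: joints at [1.168, 0.286, 1.577, -0, 1.279, -0.15], TCP at [0.169, 0.654, 0.231] pointing down, gripper open.
Joint ranges: [-2.77, 2.77], [-0.9, 2.22], [0.21, 2.48], [-1.53, 4.67], [0.24, 2.81], [-2.84, 2.84]. Speed limits (rad/s): [2.79, 2.79, 3.14, 3.14, 3.14, 3.14].

INTERFACE

Orientations are given as a unit quaternion [x, y, z, w].
In Python, from plant import telemetry, vision, ctrl gives the robot as it stands.
- The arm moves only by the tool arm_command, never from a script. Its argument "series" is one flat list of numbers, 7 for each row, row after row: the shift along the tool's x, y, z in cm, then the turn, a rotation vector about the tool's x, y, z in degrees, then the closure, from 0 (fully open) to 1 (shut). A call has 1 to 10 rows; each row is the pose to reach, as a shift and turn from the pose commanded when the call began, along the tool's axes at that moment; what a row does not reach only later rows make up. A row lasts 1/12 s, in which the tool goes at most 41.7 mm and 7.16 degrees, less where a joint would pass 70% of its speed; a pose out of reach is approached as far as the arm can. A call with a gripper value outside its range is refused whole. The fingers move at their own pace and stop on an object; "force" is the grip in N (left out, the last holds). Time passes only in rows, so rows that repeat a pose let the fingers close. It gives the time, the measured TCP pose, the force, the opening and the grip force at its end, in the units of the state.
- telemetry.get_state(): the state, without advancing time (a new reading comes with each control period).
- vision.read_camera(name): name is "side" or "top"; returns a dict with "color" (400x640x3 uint8, blue, green, red), "K" (3x3 intrinsics, pixels), "D" ([k1, k2, p1, p2, k3] as OpenCV has them; the pictures are not rectified), "rvec" (rotation vector, rad) and "tvec" (3), from world to camera coordinates, as OpenCV has them. Camera axes: x right, y down, z forward; pixel columns grow to the right and rows downward; lengths in m; the calibration is good to about 2 mm. A picture is of the moment at which its call begins. There is no depth.
- ctrl.sign_off(): hands the job in; it is judged then, once.
The state is a dict: "time": time; "qpos": joint angles; "dq": joint speeds; "joint_efforts": joint torques, N m; "eef_pos": TCP position; "tcp_rot": TCP orientation; "contact_force": force on the tool from outside, world axes, zero at the start; "wrist_torque": the same for the moment, N m; "opening": opening from 0.0 (shut) to 1.0 (fully open); "finger_force": force on a finger pad.
Only numpy, scipy, OpenCV 4.12 (cv2) and the standard library are available. Lean on these libraries where they do the work, as an engineer would, in place of code of your own. Each camera call takes 0.05 s, during which the arm holds its last target. There are 200 camera calls.

TASK

The laser chiller beside the microscope has to be opened for a top-up. Turn its orange-handled pressure cap counterclockwise to the first stop without pressing, then press it down and keep it down while you turn it past the stop until it is free. Lift the cap off and set it down upright, plug down, flat on the floor of the blue drip tray, without dropping it; let go of it and leave the slide box, the lens can and the bottle alone.

Things in the scene. Friction and masses are not known exactly. Their poses are not given: they have to be found in the camera images.
- cap: Loose pressure cap, 0.18 kg. Origin: centre of its plug's underside; z: its axis, up out of the neck. Grey plug 36 mm across, z 0 to 22 mm, with two steel lugs at its foot (6 high, 10 wide, reaching 26 mm out along +x and -x); black disc 82 mm across, z 22 to 32, its skirt down to z = 12. On top an orange bar. Starts shut on the neck, its x axis along the neck's x.
- cap_bar (a point): Point in the cap's orange grip bar, on the axis, 53 mm above the cap's origin; axes as the cap's. The bar is 80 mm long (x), 20 mm wide (y) and stands 32 mm above the disc (cap z 32 to 64 mm). Grip it across its width.
- neck: Aluminium filler neck fixed on the chiller's slope, 68 mm across, 46 mm tall. Origin: rim centre. z: its axis, 30 degrees from vertical, leaning to the chiller's front (robot side); x: up the slope, away from the robot. Cap angle = cap x about neck z, counterclockwise seen from above: shut 0, first stop 0.4 rad, past its tooth and free to lift 1.1 to 1.28 (best 1.2), hard end 1.3 rad.
- cap_seat (a point): Where the cap's origin rests when shut: on the neck's axis, 11 mm below the rim. A spring pushes the cap up there (6 N; 9 N when 7 mm down). It passes the first stop only when pressed over 5 mm down the axis (7 to 8 is good, solid at 11). Past it, let up, it rises about 4 mm and then lifts straight out along the axis, clear after 15 mm more.
- chiller: The white laser chiller, 250 mm deep (x), 180 mm wide (y), 145 mm high at the back, its front sloping up at 30 degrees from 70 mm height; fixed to the bench. Origin: about the centre of its underside; its front faces -x. The neck stands midway across the slope.
- tray: Blue open drip tray, 160 (x) by 130 (y) by 22 mm high, 4 mm walls, inner floor about 5 mm above the bench; fixed. Origin: centre of its underside, on the bench.
- slide_box: Bystander: loose slide box, white with a green lid, 100 by 85 by 38 mm. Origin: centre of its underside.
- lens_can: Bystander: loose black lens can with a metal lid, 56 mm across, 72 mm high. Origin: centre of its underside.
- bottle: Bystander: loose white bottle with a blue cap, 64 mm across, 150 mm high. Origin: centre of its underside.
Things that resemble listed ones, but are neither listed nor needed, are in the scene too. Leave any pink look-alike of the cap alone. There is more than one size of the tray; the one meant has the size given above.

How it is judged:
On the way, in this order (a step that is already met when the one before it is completed fails the run):
1. the cap is turned to its first stop (0.28 to 0.55 rad) without being pressed (less than 3 mm down) (angle between the x axis of cap and the x axis of neck, either way round between 0.28 and 0.55 rad and z of cap in the frame of neck between -0.014 and -0.006 m and x of cap in the frame of neck between -0.008 and 0.008 m and y of cap in the frame of neck between -0.008 and 0.008 m), for 0.1 s.
2. at the first stop the cap is pressed down more than 5 mm (angle between the x axis of cap and the x axis of neck, either way round between 0.25 and 0.65 rad and z of cap in the frame of neck below -0.016 m and x of cap in the frame of neck between -0.008 and 0.008 m and y of cap in the frame of neck between -0.008 and 0.008 m), for 0.05 s.
3. the cap is turned past the stop to its free position (beyond 1.05 rad) in the neck (angle between the x axis of cap and the x axis of neck, either way round above 1.05 rad and z of cap in the frame of neck below 0 m and x of cap in the frame of neck between -0.008 and 0.008 m and y of cap in the frame of neck between -0.008 and 0.008 m), for 0.05 s.
At the end, for the whole second after the job is handed in: The cap stands upright (within 0.12 rad) with its plug on the tray's floor (underside below 10 mm, inside the tray's walls), at rest and released (x of cap in the frame of tray between -0.072 and 0.072 m and y of cap in the frame of tray between -0.058 and 0.058 m and height (world z) of cap between -0.001 and 0.01 m and angle between cap's own z axis and vertical below 0.12 rad and linear speed of cap below 0.02 m/s and angular speed of cap below 0.2 rad/s); the robot touches nothing.
It fails at once if a bystander (slide box, lens can, bottle) is moved more than 25 mm (distance of any of slide_box, lens_can, bottle from where it was at the start of the episode above 0.025 m).
It fails at once if the cap is dropped (moves faster than 0.6 m/s with no finger on it) (linear speed of cap above 0.6 m/s and contact force between cap and the fingers below 0.05 N).
It also fails if it takes over 48 s, if anything falls off the work surface, if the arm or the gripper's body presses on something with over 40 N, if the wrist force passes 120 N, or if a joint passes its speed limit or range.

## Working session

There is one attempt and no reset: what is moved stays moved. The work goes in short steps, Python scripts to look and compute and a tool call to move; the robot and the scene stay as the last step left them, time stands still between calls to the robot, and variables do not carry over. Pictures are saved under pics/ and viewed, at most 10 in all, crops included, and the job is handed in when it is done.

Besides the shell and the picture viewer there is one more tool, called after ">>>" as name(argument=value, ...) on one line, values as JSON. arm_command: Moves the arm, as the interface text tells. Its arguments: {"type":"object","properties":{"series":{"type":"array","items":{"type":"number"}},"force":{"type":"number"}},"required":["series"]}

```bash
ls; mkdir -p pics
python3 - <<'E'
from plant import telemetry, vision, ctrl
import cv2,pickle
print(telemetry.get_state(), ctrl.grip_point_offset)
d={}
for n in("side","top"):
    d[n]=vision.read_camera(n); cv2.imwrite(f"pics/{n}0.png",d[n]["color"])
    print(n,{k:v for k,v in d[n].items() if k!="color"})
pickle.dump(d,open("v0.pkl","wb"))
E
```

```text
pics
{'time': 0.0, 'qpos': array([ 1.16800654e+00,  2.87179567e-01,  1.57818046e+00,  3.20466753e-05,
        1.27858730e+00, -1.49971104e-01]), 'dq': array([ 0.00064522,  0.00043193,  0.00051309, -0.00118429, -0.0021224 ,
        0.00017065]), 'joint_efforts': array([-1.11627567e-03, -4.05973327e+01, -2.92629915e+01, -2.18774794e-04,
        5.79262109e-03,  3.82080714e-06]), 'eef_pos': array([0.16852606, 0.65294804, 0.22993603]), 'tcp_rot': array([ 1.26077465e-01,  9.92019701e-01, -1.12846660e-03, -3.36021481e-04]), 'contact_force': array([-0.06530081, -0.409971  ,  0.55468847]), 'wrist_torque': array([-0.07822775, -0.01017128,  0.0271233 ]), 'finger_force': 0.0, 'opening': 1.003072337860739} 0.0187
side {'K': array([[431.35594734,   0.        , 323.59197008],
       [  0.        , 431.35594734, 198.01172934],
       [  0.        ,   0.        ,   1.        ]]), 'D': array([-0.06106595,  0.        ,  0.        ,  0.        ,  0.        ]), 'rvec': array([ 0.18441046, -2.77223471,  1.33038319]), 'tvec': array([0.55154726, 0.19054537, 1.11749031])}
top {'K': array([[506.41194654,   0.        , 315.66798662],
       [  0.        , 506.41194654, 197.9171087 ],
       [  0.        ,   0.        ,   1.        ]]), 'D': array([-0.0240421,  0.       ,  0.       ,  0.       ,  0.       ]), 'rvec': array([ 2.19217385, -2.17570807,  0.11363288]), 'tvec': array([-0.09827575,  0.57424946,  1.60282754])}
```

View pics/side0.png

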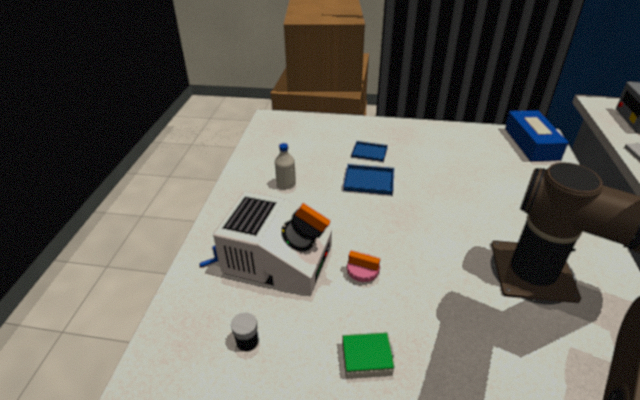

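View pics/top0.png

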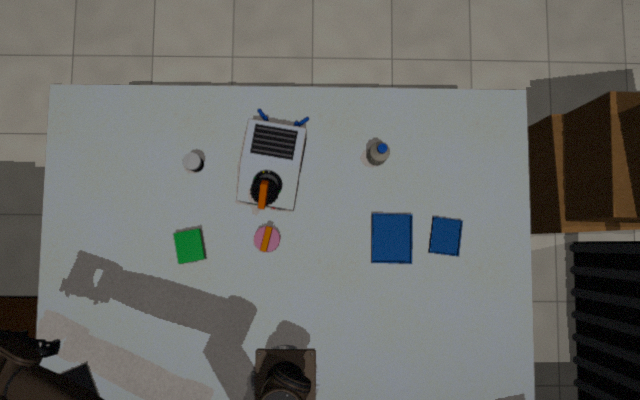

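The side view shows the target cap's bar at about (311,218) on the chiller, the pink decoy at (363,263), the large tray at (370,180) and the small one at (370,150). In the top view the bar is at (264,190), the decoy at (266,237), the large tray at (391,238), the small one at (446,236), the bottle at (377,151), the can at (194,160) and the box at (190,244). I'll fit box silhouettes to both views.

```bash
cat > fit.py <<'E'
import numpy as np,cv2,itertools
from scipy.optimize import minimize
from scipy.spatial.transform import Rotation as R
S=8
def box(lx,ly,z0,z1): return np.array(list(itertools.product([-lx/2,lx/2],[-ly/2,ly/2],[z0,z1])))
def proj(v,P): return cv2.projectPoints(np.asarray(P,float).reshape(-1,1,3),v["rvec"],v["tvec"],v["K"],v["D"])[0].reshape(-1,2)
def mask(v,roi,lo,hi):
    x0,y0,x1,y1=roi
    h=cv2.cvtColor(v["color"],cv2.COLOR_BGR2HSV)
    m=cv2.inRange(h,np.array(lo),np.array(hi))
    o=np.zeros_like(m); o[y0:y1,x0:x1]=m[y0:y1,x0:x1]
    n,l,s,_=cv2.connectedComponentsWithStats(o)
    return (l==1+np.argmax(s[1:,4])).astype(np.float32)
def render(v,P):
    q=cv2.convexHull(proj(v,P).astype(np.float32)).reshape(-1,2)
    im=np.zeros((400*4,640*4),np.uint8)
    cv2.fillConvexPoly(im,np.round(((q+.5)*4-.5)*16).astype(np.int32),255,shift=4)
    return cv2.resize(im,(640,400),interpolation=cv2.INTER_AREA)/255.
def rot(yaw,tilt): return R.from_euler("ZY",[yaw,-tilt]).as_matrix()
def fit(vs,ms,B,p0,tilt,free):
    p0=np.array(p0,float); sc=np.array([.01,.01,.01,.1])
    def cost(u):
        p=p0.copy(); p[free]+=u*sc[free]
        P=B@rot(p[3],tilt).T+p[:3]
        return sum(np.abs(render(v,P)-m).sum()/m.sum() for v,m in zip(vs,ms))
    best=None
    u=np.zeros(len(free))
    for k in range(3):
        r=minimize(cost,u,method="Nelder-Mead",options=dict(initial_simplex=np.vstack([u]+[u+e for e in np.eye(len(free))*(2/(k+1))]),xatol=.005,fatol=1e-4)); u=r.x
    p=p0.copy(); p[free]+=u*sc[free]
    return p,r.fun
def tri(vs,pts):
    A=[]
    for v,p in zip(vs,pts):
        q=cv2.undistortPoints(np.array([[p]],float),v["K"],v["D"])[0,0]
        M=np.c_[cv2.Rodrigues(v["rvec"])[0],v["tvec"]]
        A+= [q[0]*M[2]-M[0],q[1]*M[2]-M[1]]
    A=np.array(A); return np.linalg.lstsq(A[:,:3],-A[:,3],rcond=None)[0]
E
python3 - <<'E'
import pickle; from fit import *
d=pickle.load(open("v0.pkl","rb")); vs=[d["side"],d["top"]]
O=((3,150,110),(18,255,255)); Bl=((95,120,30),(125,255,255))
for n,rois,c,B,tilt,free in (("bar",[(285,195,340,245),(245,165,285,215)],O,box(.08,.02,-.021,.011),np.pi/6,[0,1,2,3]),
   ("pink bar",[(335,245,395,280),(250,218,285,260)],O,box(.08,.02,-.021,.011),0,[0,1,2,3]),
   ("tray",[(335,163,405,200),(360,200,418,275)],Bl,box(.16,.13,0,.022),0,[0,1,2,3]),
   ("small",[(345,138,392,163),(422,205,470,265)],Bl,box(.16,.13,0,.022),0,[0,1,2,3])):
    ms=[mask(v,r,*c) for v,r in zip(vs,rois)]
    cs=[np.argwhere(m)[:,::-1].mean(0) for m in ms]
    t=tri(vs,cs)
    fs=[fit(vs,ms,B,[*t,y],tilt,free) for y in ((0,.3,-.3) )]
    p,f=min(fs,key=lambda a:a[1])
    print(n,[m.sum() for m in ms],np.round(cs,1).tolist(),"tri",t.round(4),"fit",p.round(4),round(f,3))
E
```

```text
bar [np.float32(202.0), np.float32(156.0)] [[314.7, 214.3], [261.9, 195.9]] tri [0.5669 0.0644 0.1871] fit [ 0.5701  0.0636  0.1807 -0.231 ] 2.237
pink bar [np.float32(192.0), np.float32(144.0)] [[364.3, 257.3], [265.7, 238.0]] tri [0.445  0.0621 0.0564] fit [ 0.4442  0.0626  0.0497 -0.2308] 1.828
tray [np.float32(1187.0), np.float32(1960.0)] [[368.7, 179.3], [391.5, 238.0]] tri [ 0.4502 -0.3413  0.0051] fit [ 0.4498 -0.3434 -0.0105 -0.0047] 0.241
small [np.float32(458.0), np.float32(1034.0)] [[369.1, 151.0], [445.2, 236.1]] tri [ 0.4577 -0.5173  0.0038] fit [ 0.4731 -0.5448 -0.0404 -0.0643] 2.243
```

Run:
```python
import pickle; from fit import *
d=pickle.load(open("v0.pkl","rb"))
rows=[]
for n,(x0,y0),p in (("side",(285,190),0),("top",(235,160),0)):
    v=d[n]; c=v["color"][y0:y0+60,x0:x0+65]
    a=cv2.resize(c,None,fx=6,fy=6,interpolation=cv2.INTER_CUBIC); b=a.copy()
    P=box(.08,.02,-.021,.011)@rot(-.15,np.pi/6).T+[.567,.0644,.1871]
    q=((cv2.convexHull(proj(v,P).astype(np.float32)).reshape(-1,2)-[x0,y0]+.5)*6).astype(int)
    cv2.polylines(b,[q],True,(255,0,0),1); rows.append(np.hstack([a,b]))
cv2.imwrite("pics/z.png",np.vstack(rows)[:, :])
im=np.vstack(rows); cv2.imwrite("pics/z.png",cv2.resize(im,(640,int(im.shape[0]*640/im.shape[1]))))
h=cv2.cvtColor(d["side"]["color"],cv2.COLOR_BGR2HSV); print(h[218,296:332].tolist())
h=cv2.cvtColor(d["top"]["color"],cv2.COLOR_BGR2HSV); print(h[176:216,263].tolist())
```

```text
[[105, 24, 21], [150, 32, 16], [12, 121, 21], [11, 201, 38], [9, 241, 54], [13, 251, 69], [12, 255, 79], [13, 255, 88], [14, 255, 94], [12, 255, 92], [12, 255, 91], [13, 255, 95], [13, 255, 92], [13, 255, 95], [11, 255, 93], [13, 255, 93], [12, 255, 91], [13, 255, 93], [12, 255, 99], [14, 255, 115], [12, 255, 136], [13, 255, 162], [13, 255, 176], [14, 255, 192], [14, 255, 194], [14, 255, 198], [14, 255, 201], [14, 255, 197], [14, 255, 197], [12, 206, 196], [11, 149, 195], [12, 106, 193], [13, 64, 190], [19, 36, 191], [25, 25, 191], [28, 20, 191]]
[[150, 5, 49], [138, 34, 37], [150, 34, 15], [15, 155, 23], [9, 255, 64], [11, 255, 86], [13, 255, 94], [11, 255, 93], [14, 255, 122], [15, 255, 137], [15, 255, 144], [15, 255, 143], [15, 255, 142], [14, 255, 141], [14, 255, 138], [14, 255, 139], [14, 255, 140], [15, 255, 140], [14, 255, 141], [14, 255, 140], [14, 255, 139], [15, 255, 143], [15, 255, 140], [14, 255, 141], [14, 255, 139], [15, 255, 142], [14, 255, 141], [15, 255, 138], [14, 255, 139], [15, 255, 137], [14, 255, 136], [14, 255, 140], [14, 230, 135], [10, 78, 134], [25, 11, 135], [70, 5, 140], [94, 13, 142], [96, 9, 141], [85, 11, 142], [103, 16, 146]]
```

View pics/z.png

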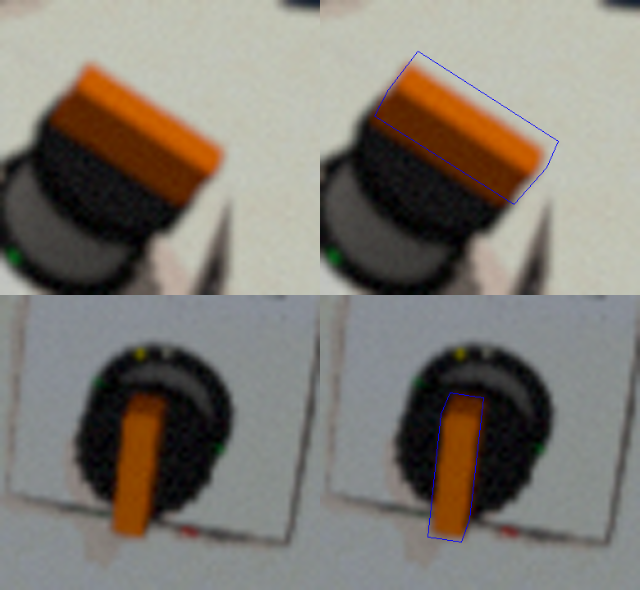

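The crop shows the whole orange bar, with dark side faces (value about 55–95) that my threshold cut off. I'll refit with a lower threshold.

Run:
```python
import pickle; from fit import *
d=pickle.load(open("v0.pkl","rb")); vs=[d["side"],d["top"]]
O=((3,140,42),(20,255,255)); Bl=((95,100,20),(130,255,255))
for n,rois,c,B,tilt in (("bar",[(285,195,340,245),(245,165,285,215)],O,box(.08,.02,-.021,.011),np.pi/6),
   ("tray",[(335,163,405,200),(360,200,418,275)],Bl,box(.16,.13,0,.022),0)):
    ms=[mask(v,r,*c) for v,r in zip(vs,rois)]
    cs=[np.argwhere(m)[:,::-1].mean(0) for m in ms]; t=tri(vs,cs)
    for y in (0,-.3,.2):
        p,f=fit(vs,ms,B,[*t,y],tilt,[0,1,2,3]); print(n,[m.sum() for m in ms],t.round(4),"fit",p.round(4),round(f,3))
    for y in (0,-.3,.2):
        p,f=fit(vs[1:],ms[1:],B,[t[0],t[1],p[2] if n=="bar" else 0,y],tilt,[0,1,3]); print(" top only",p.round(4),round(f,3))
```

```text
bar [np.float32(478.0), np.float32(235.0)] [0.5737 0.0639 0.1758] fit [ 0.5706  0.064   0.1793 -0.1477] 0.258
bar [np.float32(478.0), np.float32(235.0)] [0.5737 0.0639 0.1758] fit [ 0.5706  0.0641  0.1783 -0.1628] 0.259
bar [np.float32(478.0), np.float32(235.0)] [0.5737 0.0639 0.1758] fit [ 0.5705  0.0641  0.1789 -0.1655] 0.258
 top only [ 0.5695  0.0644  0.1789 -0.1512] 0.099
 top only [ 0.5693  0.0643  0.1789 -0.1457] 0.098
 top only [ 0.5696  0.0643  0.1789 -0.156 ] 0.098
tray [np.float32(1204.0), np.float32(1969.0)] [ 0.4501 -0.3412  0.0051] fit [ 0.4496 -0.3433 -0.01   -0.008 ] 0.223
tray [np.float32(1204.0), np.float32(1969.0)] [ 0.4501 -0.3412  0.0051] fit [ 0.4491 -0.3423 -0.0008 -0.0093] 0.236
tray [np.float32(1204.0), np.float32(1969.0)] [ 0.4501 -0.3412  0.0051] fit [ 0.4496 -0.3423 -0.009  -0.0093] 0.226
 top only [ 0.4487 -0.3406  0.     -0.0165] 0.055
 top only [ 0.4496 -0.3387  0.     -0.0035] 0.054
 top only [ 0.4487 -0.3405  0.     -0.0091] 0.054
```

Bar point is (0.570, 0.064, 0.179) with yaw about -0.155, which matches the expected height of roughly 0.18. The tray is at (0.449, -0.341) with yaw about 0. Next is a helper that turns targets into tool-frame shifts.

```bash
cat > go.py <<'E'
import numpy as np
from scipy.spatial.transform import Rotation as R
from plant import telemetry
from fit import rot
BAR=np.array([.570,.064,.179]); YAW=-.155
FLIP=np.diag([-1.,1,-1])          # tool axes in cap axes: x->-x, y->y, z->-z
def neck_pose(h,a=0,bar=BAR,yaw=YAW):
    "TCP at height h above the cap's shut origin, turned by a"
    N=rot(yaw,np.pi/6)
    return bar+N[:,2]*(h-.053), N@R.from_euler("z",a).as_matrix()@FLIP
def delta(p,M):
    s=telemetry.get_state(); C=R.from_quat(s["tcp_rot"])
    print("t",round(s["time"],2),"tcp",np.round(s["eef_pos"],4),"q",np.round(s["qpos"],3),"F",np.round(s["contact_force"],1),"open",round(float(s["opening"]),3),"ff",round(float(s["finger_force"]),1))
    print("-> cm",np.round(C.inv().apply(p-s["eef_pos"])*100,2),"deg",np.round((C.inv()*R.from_matrix(M)).as_rotvec(degrees=True),2))
def where(bar=BAR,yaw=YAW):
    s=telemetry.get_state(); N=rot(yaw,np.pi/6); d=N.T@(s["eef_pos"]-bar)+[0,0,.053]
    A=N.T@R.from_quat(s["tcp_rot"]).as_matrix()@FLIP
    print("neck frame tcp mm",np.round(d*1000,1),"rotvec",np.round(R.from_matrix(A).as_rotvec(),3))
E
python3 -c "
from go import *
delta(*neck_pose(.15))"
```

```text
t 0.1 tcp [0.1686 0.653  0.23  ] q [ 1.168  0.287  1.578  0.     1.279 -0.15 ] F [-0.1  0.1 -0.4] open 1.006 ff 0.0
-> cm [-48.77 -47.47  -3.21] deg [ -1.59 -30.    -5.44]
```

>>> arm_command(series=[-16, -16, -3.2, -1, -10, -2, 0, -32, -32, -3.2, -1.5, -20, -4, 0, -48.8, -47.5, -3.2, -1.6, -30, -5.4, 0, -48.8, -47.5, -3.2, -1.6, -30, -5.4, 0, -48.8, -47.5, -3.2, -1.6, -30, -5.4, 0, -48.8, -47.5, -3.2, -1.6, -30, -5.4, 0, -48.8, -47.5, -3.2, -1.6, -30, -5.4, 0, -48.8, -47.5, -3.2, -1.6, -30, -5.4, 0, -48.8, -47.5, -3.2, -1.6, -30, -5.4, 0, -48.8, -47.5, -3.2, -1.6, -30, -5.4, 0], force=40)

```text
time: 0.93
eef_pos: [0.3845, 0.2961, 0.2525]
tcp_rot: [0.075, 0.963, -0.019, 0.258]
contact_force: [0.3, 0.8, 0.5]
opening: 1.003
finger_force: 0.0
```

```bash
python3 -c "
from go import *
delta(*neck_pose(.15)); where()"
```

```text
t 0.93 tcp [0.3845 0.2961 0.2525] q [ 0.629 -0.33   2.205 -0.455  0.929 -0.573] F [0.3 0.8 0.5] open 1.003 ff 0.0
-> cm [-15.31 -20.07   7.59] deg [ 0.12  0.03 -0.04]
neck frame tcp mm [-153.   200.7  226.3] rotvec [ 0.002 -0.001 -0.001]
```

>>> arm_command(series=[-15.3, -20.1, 7.6, 0, 0, 0, 0, -15.3, -20.1, 7.6, 0, 0, 0, 0, -15.3, -20.1, 7.6, 0, 0, 0, 0, -15.3, -20.1, 7.6, 0, 0, 0, 0, -15.3, -20.1, 7.6, 0, 0, 0, 0, -15.3, -20.1, 7.6, 0, 0, 0, 0, -15.3, -20.1, 7.6, 0, 0, 0, 0, -15.3, -20.1, 7.6, 0, 0, 0, 0, -15.3, -20.1, 7.6, 0, 0, 0, 0, -15.3, -20.1, 7.6, 0, 0, 0, 0])

```text
time: 1.77
eef_pos: [0.521, 0.0734, 0.2624]
tcp_rot: [0.075, 0.963, -0.019, 0.258]
contact_force: [-0.4, 0.2, 0.4]
opening: 1.002
finger_force: 0.0
```

Run:
```python
from go import *; from fit import *; from plant import vision
delta(*neck_pose(.10)); where()
N=rot(YAW,np.pi/6); rows=[]
for n in ("side","top"):
    v=vision.read_camera(n); c=proj(v,BAR)[0]; x0,y0=(c-[40,35]).astype(int)
    a=cv2.resize(v["color"][y0:y0+70,x0:x0+80],None,fx=5,fy=5,interpolation=cv2.INTER_CUBIC)
    q=((cv2.convexHull(proj(v,box(.08,.02,-.021,.011)@N.T+BAR).astype(np.float32)).reshape(-1,2)-[x0,y0]+.5)*5).astype(int)
    b=a.copy();cv2.polylines(b,[q],True,(255,0,0),1)
    t=telemetry.get_state()["eef_pos"]; cv2.circle(b,((proj(v,t)[0]-[x0,y0]+.5)*5).astype(int).tolist(),3,(0,255,0),-1)
    rows.append(b)
cv2.imwrite("pics/c1.png",np.hstack(rows))
```

```text
t 1.77 tcp [0.521  0.0734 0.2624] q [-0.022 -0.341  2.195 -0.092  0.771 -1.388] F [-0.4  0.2  0.4] open 1.002 ff 0.0
-> cm [-0.15 -0.19  5.02] deg [ 0.12 -0.05 -0.09]
neck frame tcp mm [ -1.5   1.7 150.2] rotvec [ 0.002  0.001 -0.001]
```

View pics/c1.png

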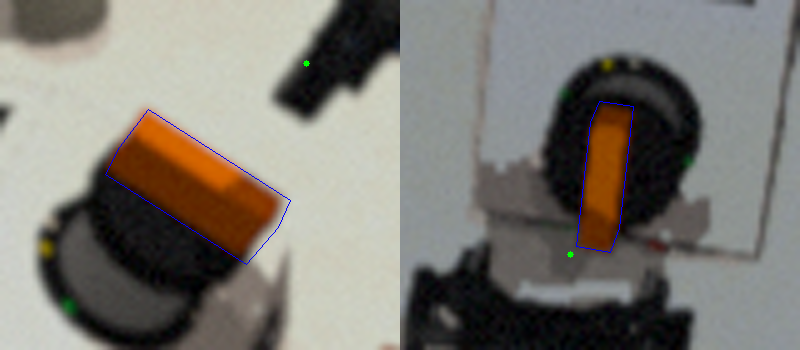

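The fitted outline lies on the bar in both views: exact in the top view, within about 2 px at one end in the side view. The fingertips are above the bar on its axis, so I'm descending to grip depth.

>>> arm_command(series=[-0.1, -0.1, 3, 0, 0, 0, 0, -0.1, -0.1, 6, 0, 0, 0, 0, -0.1, -0.1, 8, 0, 0, 0, 0, -0.1, -0.1, 9.5, 0, 0, 0, 0, -0.1, -0.1, 10.3, 0, 0, 0, 0, -0.1, -0.1, 10.8, 0, 0, 0, 0, -0.1, -0.1, 11.2, 0, 0, 0, 0, -0.1, -0.1, 11.2, 0, 0, 0, 0, -0.1, -0.1, 11.2, 0, 0, 0, 0])

```text
time: 2.62
eef_pos: [0.578, 0.0636, 0.1676]
tcp_rot: [0.075, 0.963, -0.019, 0.259]
contact_force: [-0.2, -1.2, -0.1]
opening: 1.003
finger_force: 0.0
```

Run:
```python
from go import *; from fit import *; from plant import vision
delta(*neck_pose(.038)); where()
rows=[]
for n in ("side","top"):
    v=vision.read_camera(n); c=proj(v,BAR)[0]; x0,y0=(c-[40,35]).astype(int)
    rows.append(cv2.resize(v["color"][y0:y0+70,x0:x0+80],None,fx=5,fy=5,interpolation=cv2.INTER_CUBIC))
cv2.imwrite("pics/c2.png",np.hstack(rows))
```

```text
t 2.62 tcp [0.578  0.0636 0.1676] q [-0.041 -0.087  2.17  -0.107  0.539 -1.379] F [-0.2 -1.2 -0.1] open 1.003 ff 0.0
-> cm [ 0.12 -0.09  0.12] deg [ 0.13  0.1  -0.08]
neck frame tcp mm [ 1.2  0.9 39.2] rotvec [ 0.002 -0.002 -0.001]
```

View pics/c2.png

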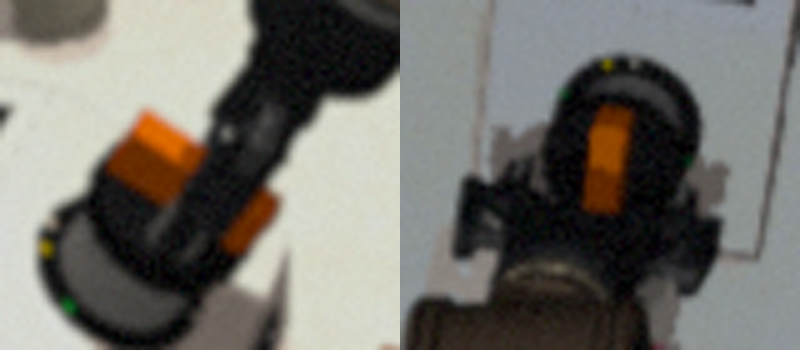

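The fingers straddle the bar: in the side crop a finger crosses it at about (200,190), and in the top crop they sit at (485,215) and (705,250). I'm closing gently first.

>>> arm_command(series=[0, -0.1, 0.1, 0, 0, 0, 0.3, 0, -0.1, 0.1, 0, 0, 0, 0.5, 0, -0.1, 0.1, 0, 0, 0, 0.65, 0, -0.1, 0.1, 0, 0, 0, 0.7, 0, -0.1, 0.1, 0, 0, 0, 0.75, 0, -0.1, 0.1, 0, 0, 0, 0.8, 0, -0.1, 0.1, 0, 0, 0, 0.85, 0, -0.1, 0.1, 0, 0, 0, 1, 0, -0.1, 0.1, 0, 0, 0, 1], force=30)

```text
time: 3.47
eef_pos: [0.5781, 0.0622, 0.166]
tcp_rot: [0.075, 0.963, -0.019, 0.258]
contact_force: [-2.7, -0.2, 2.4]
opening: 0.226
finger_force: 34.6
```

```bash
python3 -c "
from go import *
delta(*neck_pose(.038)); where()
s=telemetry.get_state();N=rot(YAW,np.pi/6); print(N.T@s['contact_force'],N.T@s['wrist_torque'])"
```

```text
t 3.47 tcp [0.5781 0.0622 0.166 ] q [-0.044 -0.084  2.17  -0.105  0.537 -1.382] F [-2.7 -0.2  2.4] open 0.226 ff 34.6
-> cm [ 0.07  0.05 -0.04] deg [ 0.1   0.03 -0.09]
neck frame tcp mm [ 0.7 -0.5 37.6] rotvec [ 0.002 -0.    -0.002]
[-1.10300821 -0.57773489  3.37215773] [-0.19797272  0.43932129 -0.02888401]
```

Gripped at 19 mm opening with tiny side forces. Turning counterclockwise to the first stop without pressing.

>>> arm_command(series=[0, 0, 0, 0, 0, 0, 1, 0, 0, 0, 0, 0, 0, 1, 0, 0, 0, 0, 0, -4, 1, 0, 0, 0, 0, 0, -8, 1, 0, 0, 0, 0, 0, -12, 1, 0, 0, 0, 0, 0, -16, 1, 0, 0, 0, 0, 0, -19, 1, 0, 0, 0, 0, 0, -21, 1, 0, 0, 0, 0, 0, -22, 1, 0, 0, 0, 0, 0, -22, 1], force=70)

```text
time: 4.3
eef_pos: [0.5776, 0.0621, 0.1654]
tcp_rot: [-0.11, 0.96, -0.068, 0.249]
contact_force: [-4.4, -0.6, 2.6]
opening: 0.222
finger_force: 72.3
```

```bash
cat > st.py <<'E'
from go import *
import sys
where(); delta(*neck_pose(.038,0))
s=telemetry.get_state();N=rot(YAW,np.pi/6); print("neck F",(N.T@s['contact_force']).round(1),"T",(N.T@s['wrist_torque']).round(2))
E
python3 st.py
```

```text
neck frame tcp mm [-0.1 -0.7 37.3] rotvec [0.002 0.001 0.382]
t 4.3 tcp [0.5776 0.0621 0.1654] q [-0.044 -0.084  2.171 -0.105  0.537 -1.766] F [-4.4 -0.6  2.6] open 0.222 ff 72.3
-> cm [-0.03  0.06 -0.07] deg [ 0.09 -0.04 21.9 ]
neck F [-2.3 -1.3  4.4] T [-0.3   0.63 -0.02]
```

>>> arm_command(series=[0, 0, 0, 0, 0, 0, 1, 0, 0, 0.15, 0, 0, 0, 1, 0, 0, 0.3, 0, 0, 0, 1, 0, 0, 0.45, 0, 0, 0, 1, 0, 0, 0.6, 0, 0, 0, 1, 0, 0, 0.7, 0, 0, 0, 1, 0, 0, 0.75, 0, 0, 0, 1, 0, 0, 0.75, 0, 0, 0, 1])

```text
time: 4.97
eef_pos: [0.5813, 0.0616, 0.1591]
tcp_rot: [-0.109, 0.96, -0.068, 0.249]
contact_force: [-7.7, -1.1, 5.0]
opening: 0.223
finger_force: 72.7
```

```bash
python3 st.py
```

```text
neck frame tcp mm [ 0.  -0.6 30. ] rotvec [0.002 0.001 0.382]
t 4.97 tcp [0.5813 0.0616 0.1591] q [-0.045 -0.066  2.167 -0.107  0.523 -1.764] F [-7.7 -1.1  5. ] open 0.223 ff 72.7
-> cm [-0.02  0.06 -0.8 ] deg [ 0.09 -0.06 21.87]
neck F [-3.9 -2.3  8. ] T [-0.47  0.82 -0.07]
```

Axial force rose by about 3.6 N over 7.3 mm, close to the stated spring. Turning on past the stop while pressed.

>>> arm_command(series=[0, 0, 0, 0, 0, -4, 1, 0, 0, 0, 0, 0, -9, 1, 0, 0, 0, 0, 0, -15, 1, 0, 0, 0, 0, 0, -21, 1, 0, 0, 0, 0, 0, -27, 1, 0, 0, 0, 0, 0, -33, 1, 0, 0, 0, 0, 0, -39, 1, 0, 0, 0, 0, 0, -44, 1, 0, 0, 0, 0, 0, -46.5, 1, 0, 0, 0, 0, 0, -46.5, 1])

```text
time: 5.8
eef_pos: [0.5823, 0.0616, 0.1602]
tcp_rot: [-0.48, 0.838, -0.162, 0.203]
contact_force: [-5.7, -0.1, 5.9]
opening: 0.221
finger_force: 72.7
```

Run:
```python
import runpy; runpy.run_path("st.py")
from go import *; from fit import *; from plant import vision
rows=[]
for n in ("side","top"):
    v=vision.read_camera(n); c=proj(v,BAR)[0]; x0,y0=(c-[40,35]).astype(int)
    rows.append(cv2.resize(v["color"][y0:y0+70,x0:x0+80],None,fx=5,fy=5,interpolation=cv2.INTER_CUBIC))
cv2.imwrite("pics/c3.png",np.hstack(rows))
```

```text
neck frame tcp mm [ 1.4 -0.5 30.5] rotvec [ 1.000e-03 -3.000e-03  1.195e+00]
t 5.8 tcp [0.5823 0.0616 0.1602] q [-0.045 -0.067  2.166 -0.107  0.522 -2.577] F [-5.7 -0.1  5.9] open 0.221 ff 72.7
-> cm [ 0.01  0.15 -0.75] deg [3.000e-02 1.700e-01 6.846e+01]
neck F [-1.9 -1.   7.9] T [-0.26  0.64 -0.  ]
```

View pics/c3.png

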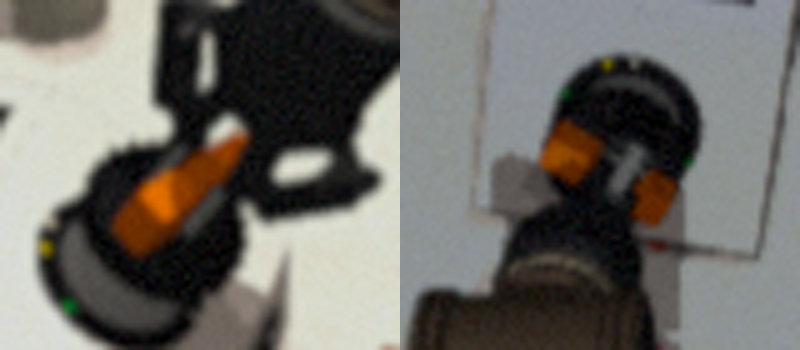

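The bar has turned with the gripper, about 70° in both views. Letting up and lifting along the neck axis.

>>> arm_command(series=[0, 0, -0.3, 0, 0, 0, 1, 0, 0, -0.6, 0, 0, 0, 1, 0, 0, -0.9, 0, 0, 0, 1, 0, 0, -1.2, 0, 0, 0, 1, 0, 0, -1.6, 0, 0, 0, 1, 0, 0, -2, 0, 0, 0, 1, 0, 0, -2.5, 0, 0, 0, 1, 0, 0, -3, 0, 0, 0, 1, 0, 0, -3.6, 0, 0, 0, 1, 0, 0, -4.2, 0, 0, 0, 1])

```text
time: 6.73
eef_pos: [0.5605, 0.0649, 0.1959]
tcp_rot: [-0.48, 0.838, -0.161, 0.203]
contact_force: [-0.4, -0.8, -0.9]
opening: 0.222
finger_force: 71.3
```

```bash
python3 st.py
```

```text
neck frame tcp mm [ 0.2 -0.6 72.4] rotvec [ 2.000e-03 -1.000e-03  1.194e+00]
t 6.73 tcp [0.5605 0.0649 0.1959] q [-0.04  -0.168  2.184 -0.098  0.607 -2.584] F [-0.4 -0.8 -0.9] open 0.222 ff 71.3
-> cm [-0.04  0.04  3.44] deg [1.00e-01 6.00e-02 6.84e+01]
neck F [-0.7 -0.8 -0.6] T [-0.03  0.35 -0.03]
```

>>> arm_command(series=[0, 0, -1.5, 0, 0, 0, 1, 0, 0, -3, 0, 0, 0, 1, 0, 0, -5, 0, 0, 0, 1, 0, 0, -7, 0, 0, 0, 1, 0, 0, -8, 0, 0, 0, 1, 0, 0, -8, 0, 0, 0, 1])

```text
time: 7.23
eef_pos: [0.5221, 0.0711, 0.2686]
tcp_rot: [-0.479, 0.838, -0.163, 0.206]
contact_force: [0.6, -0.3, -1.8]
opening: 0.222
finger_force: 71.4
```

```bash
cat >> go.py <<'E'
def tray_pose(z,ang=1.2,xy=(.449,-.341)):
    y=np.array([np.cos(ang),np.sin(ang),0]); zz=np.array([0,0,-1.])
    return np.array([*xy,z]), np.c_[np.cross(y,zz),y,zz]
E
python3 - <<'E'
from go import *; from fit import *; from plant import vision
delta(*tray_pose(.20)); where()
rows=[]
for n in ("side","top"):
    v=vision.read_camera(n); c=proj(v,BAR)[0]; x0,y0=(c-[40,45]).astype(int)
    rows.append(cv2.resize(v["color"][y0:y0+70,x0:x0+80],None,fx=5,fy=5,interpolation=cv2.INTER_CUBIC))
cv2.imwrite("pics/c4.png",np.hstack(rows))
print("bottle base",[tri([v,v],[(377,160)]*2) if 0 else None])
E
```

```text
t 7.23 tcp [0.5221 0.0711 0.2686] q [-0.028 -0.349  2.19  -0.088  0.775 -2.592] F [ 0.6 -0.3 -1.8] open 0.222 ff 71.4
-> cm [ 40.47 -11.5    5.36] deg [-15.35  29.21  78.77]
neck frame tcp mm [  2.8  -0.4 154.8] rotvec [-0.002 -0.008  1.194]
bottle base [None]
```

View pics/c4.png

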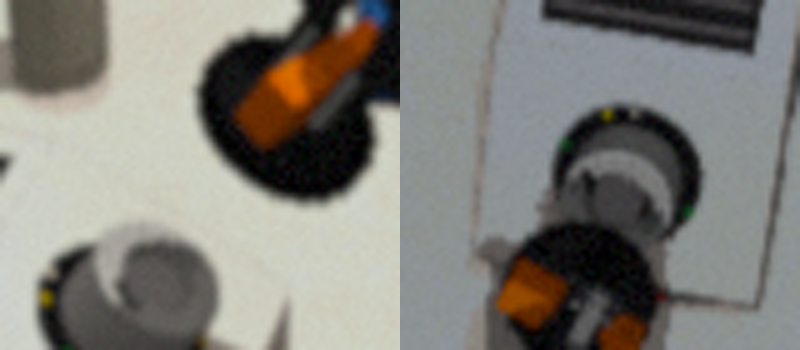

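The cap is off the neck and held in the gripper; the open neck is visible at (150,270) and (620,190). Moving over the tray.

>>> arm_command(series=[2, -0.6, 0.3, -0.8, 1.5, 3.9, 1, 5, -1.4, 0.6, -2, 3.6, 9.8, 1, 8.1, -2.3, 1.1, -3.1, 5.8, 15.7, 1, 11.2, -3.2, 1.5, -4.3, 8, 21.7, 1, 14.3, -4.1, 1.9, -5.5, 10.3, 27.9, 1, 17.4, -5, 2.3, -6.7, 12.5, 33.8, 1, 20.5, -5.8, 2.7, -7.8, 14.8, 39.8, 1, 23.6, -6.7, 3.1, -9, 17, 46, 1, 26.7, -7.6, 3.5, -10.1, 19.3, 52, 1, 29, -8.3, 3.8, -11, 21, 56.4, 1])

```text
time: 8.17
eef_pos: [0.4679, -0.227, 0.2145]
tcp_rot: [-0.007, 0.997, -0.05, 0.058]
contact_force: [1.4, -0.2, -1.5]
opening: 0.219
finger_force: 71.2
```

```bash
python3 -c "
from go import *
delta(*tray_pose(.15))"
```

```text
t 8.17 tcp [ 0.4679 -0.227   0.2145] q [-0.643 -0.128  2.055 -0.01   1.062 -2.223] F [ 1.4 -0.2 -1.5] open 0.219 ff 71.2
-> cm [  2.84 -10.68   7.27] deg [-4.38  7.64 21.98]
```

>>> arm_command(series=[0.7, -2.5, 1.7, -1.1, 1.9, 5.5, 1, 1.4, -5.3, 3.6, -2.2, 3.8, 11, 1, 2.1, -8, 5.4, -3.3, 5.7, 16.5, 1, 2.6, -9.8, 6.7, -4, 7, 20, 1, 2.8, -10.7, 7.3, -4.4, 7.6, 22, 1, 2.8, -10.7, 7.3, -4.4, 7.6, 22, 1, 2.8, -10.7, 7.3, -4.4, 7.6, 22, 1])

```text
time: 8.75
eef_pos: [0.4511, -0.3387, 0.1511]
tcp_rot: [0.181, 0.983, 0.0, 0.002]
contact_force: [-0.5, -0.1, -1.1]
opening: 0.225
finger_force: 71.3
```

Run:
```python
from go import *; from fit import *; from plant import vision
delta(*tray_pose(.048))
rows=[]
for n in ("side","top"):
    v=vision.read_camera(n); s=telemetry.get_state(); c=proj(v,[.449,-.341,.05])[0]; x0,y0=(c-[50,50]).astype(int)
    a=cv2.resize(v["color"][y0:y0+85,x0:x0+100],None,fx=4,fy=4,interpolation=cv2.INTER_CUBIC)
    M=R.from_quat(s["tcp_rot"]).as_matrix()@FLIP; o=s["eef_pos"]-.0373*M[:,2]
    th=np.linspace(0,2*np.pi,40)
    for r,z in ((.041,.032),(.041,.012)):
        P=np.c_[r*np.cos(th),r*np.sin(th),0*th+z]@M.T+o
        cv2.polylines(a,[((proj(v,P)-[x0,y0]+.5)*4).astype(np.int32)],True,(0,255,0),1)
    P=box(.08,.02,.032,.064)@M.T+o
    cv2.polylines(a,[((cv2.convexHull(proj(v,P).astype(np.float32)).reshape(-1,2)-[x0,y0]+.5)*4).astype(np.int32)],True,(255,255,0),1)
    rows.append(a)
cv2.imwrite("pics/c5.png",np.hstack(rows))
```

```text
t 8.75 tcp [ 0.4511 -0.3387  0.1511] q [-8.250e-01  1.230e-01  1.922e+00  2.000e-03  1.095e+00 -2.032e+00] F [-0.5 -0.1 -1.1] open 0.225 ff 71.3
-> cm [ 0.14 -0.3  10.31] deg [0.05 0.17 0.37]
```

View pics/c5.png

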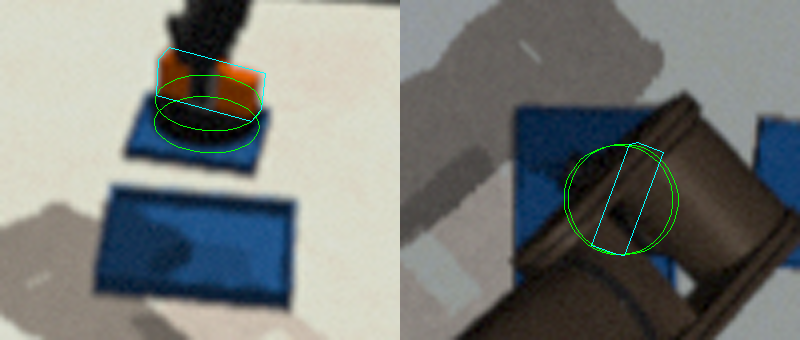

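The overlay of the held cap matches both pictures, upright and centred over the large tray. Descending.

>>> arm_command(series=[0.1, -0.3, 2, 0, 0.1, 0.3, 1, 0.1, -0.3, 4.5, 0, 0.1, 0.3, 1, 0.1, -0.3, 7, 0, 0.1, 0.3, 1, 0.1, -0.3, 8.8, 0, 0.1, 0.3, 1, 0.1, -0.3, 9.8, 0, 0.1, 0.3, 1, 0.1, -0.3, 10.1, 0, 0.1, 0.3, 1, 0.1, -0.3, 10.3, 0, 0.1, 0.3, 1, 0.1, -0.3, 10.4, 0, 0.1, 0.3, 1, 0.1, -0.3, 10.4, 0, 0.1, 0.3, 1])

```text
time: 9.6
eef_pos: [0.4507, -0.3424, 0.0498]
tcp_rot: [0.184, 0.983, -0.001, 0.003]
contact_force: [0.2, -0.7, -1.7]
opening: 0.22
finger_force: 71.3
```

>>> arm_command(series=[0, 0, 0.1, 0, 0, 0, 1, 0, 0, 0.2, 0, 0, 0, 1, 0, 0, 0.3, 0, 0, 0, 1, 0, 0, 0.3, 0, 0, 0, 1])

```text
time: 9.93
eef_pos: [0.4497, -0.3419, 0.0453]
tcp_rot: [0.184, 0.983, -0.001, 0.001]
contact_force: [-0.1, -0.3, -1.0]
opening: 0.223
finger_force: 71.3
```

>>> arm_command(series=[0, 0, 0.1, 0, 0, 0, 1, 0, 0, 0.2, 0, 0, 0, 1, 0, 0, 0.2, 0, 0, 0, 1, 0, 0, 0.2, 0, 0, 0, 1])

```text
time: 10.27
eef_pos: [0.4497, -0.3417, 0.0431]
tcp_rot: [0.184, 0.983, -0.0, 0.001]
contact_force: [0.3, 0.1, -1.5]
opening: 0.223
finger_force: 71.3
```

>>> arm_command(series=[0, 0, 0.1, 0, 0, 0, 1, 0, 0, 0.15, 0, 0, 0, 1, 0, 0, 0.15, 0, 0, 0, 1])

```text
time: 10.52
eef_pos: [0.4497, -0.3417, 0.0416]
tcp_rot: [0.184, 0.983, -0.0, 0.001]
contact_force: [-0.1, -0.5, -1.8]
opening: 0.22
finger_force: 71.3
```

>>> arm_command(series=[0, 0, 0.1, 0, 0, 0, 1, 0, 0, 0.15, 0, 0, 0, 1, 0, 0, 0.15, 0, 0, 0, 1])

```text
time: 10.77
eef_pos: [0.4497, -0.3417, 0.0401]
tcp_rot: [0.184, 0.983, -0.0, 0.001]
contact_force: [-0.6, 0.1, -1.5]
opening: 0.225
finger_force: 71.3
```

>>> arm_command(series=[0, 0, 0.1, 0, 0, 0, 1, 0, 0, 0.15, 0, 0, 0, 1, 0, 0, 0.15, 0, 0, 0, 1])

```text
time: 11.02
eef_pos: [0.4497, -0.3417, 0.0386]
tcp_rot: [0.184, 0.983, -0.0, 0.001]
contact_force: [0.0, -0.3, -1.7]
opening: 0.222
finger_force: 71.3
```

>>> arm_command(series=[0, 0, 0.1, 0, 0, 0, 1, 0, 0, 0.15, 0, 0, 0, 1, 0, 0, 0.15, 0, 0, 0, 1])

```text
time: 11.27
eef_pos: [0.4499, -0.3419, 0.0384]
tcp_rot: [0.184, 0.983, -0.0, 0.001]
contact_force: [-1.7, 2.3, 4.4]
opening: 0.224
finger_force: 72.5
```

Contact: the force went from -1.7 to +4.4 N at TCP height 0.0384. Releasing.

>>> arm_command(series=[0, 0, 0, 0, 0, 0, 1, 0, 0, 0, 0, 0, 0, 0.7, 0, 0, 0, 0, 0, 0, 0.5, 0, 0, 0, 0, 0, 0, 0.2, 0, 0, 0, 0, 0, 0, 0, 0, 0, 0, 0, 0, 0, 0, 0, 0, 0, 0, 0, 0, 0, 0, 0, 0, 0, 0, 0, 0, 0, 0, 0, 0, 0, 0, 0], force=20)

```text
time: 12.02
eef_pos: [0.4498, -0.3418, 0.0372]
tcp_rot: [0.184, 0.983, -0.001, 0.001]
contact_force: [0.1, 0.1, -0.9]
opening: 1.0
finger_force: 0.0
```

>>> arm_command(series=[0, 0, -0.5, 0, 0, 0, 0, 0, 0, -1.5, 0, 0, 0, 0, 0, 0, -3, 0, 0, 0, 0, 0, 0, -5.5, 0, 0, 0, 0, 0, 0, -9, 0, 0, 0, 0, 0, 0, -13, 0, 0, 0, 0, 0, 0, -17, 0, 0, 0, 0, 0, 0, -20, 0, 0, 0, 0, 0, 0, -20, 0, 0, 0, 0, 0, 0, -20, 0, 0, 0, 0])

```text
time: 12.85
eef_pos: [0.4503, -0.3426, 0.2414]
tcp_rot: [0.184, 0.983, -0.003, 0.004]
contact_force: [0.1, 0.8, -0.2]
opening: 0.999
finger_force: 0.0
```

Run:
```python
from fit import *; from plant import vision,telemetry
s=telemetry.get_state(); print(s["time"],s["eef_pos"],s["opening"],s["finger_force"],s["contact_force"].round(1))
v=vision.read_camera("side"); x0,y0=290,120
a=cv2.resize(v["color"][y0:y0+100,x0:x0+140],None,fx=5,fy=5,interpolation=cv2.INTER_CUBIC)
M=rot(1.2-np.pi/2,0); o=np.array([.450,-.342,.005]); th=np.linspace(0,2*np.pi,40)
for r,z in ((.041,.032),(.041,.012)):
    cv2.polylines(a,[((proj(v,np.c_[r*np.cos(th),r*np.sin(th),0*th+z]+o)-[x0,y0]+.5)*5).astype(np.int32)],True,(0,255,0),1)
q=cv2.convexHull(proj(v,box(.08,.02,.032,.064)@M.T+o).astype(np.float32)).reshape(-1,2)
cv2.polylines(a,[((q-[x0,y0]+.5)*5).astype(np.int32)],True,(255,255,0),1)
cv2.imwrite("pics/c6.png",a)
```

```text
12.85 [ 0.45031283 -0.3425512   0.24141361] 0.9987692942281415 0.0 [ 0.1  0.8 -0.2]
```

View pics/c6.png

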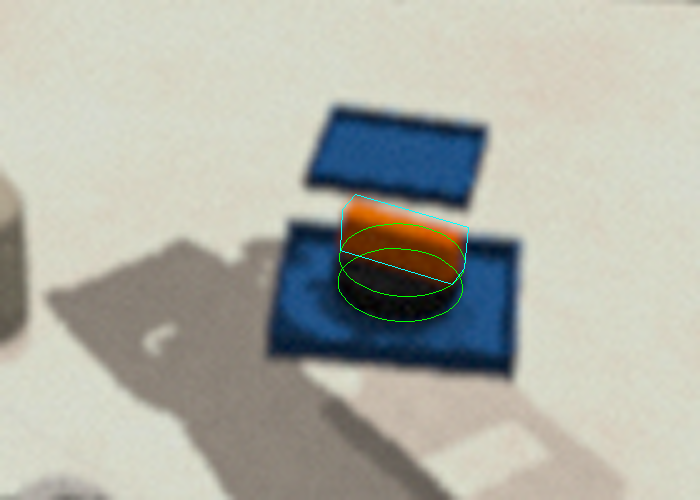

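The cap stands upright in the middle of the large tray, with its bar at (405,240) and disc at (400,285) matching the modelled resting pose. The gripper is clear, so I'm handing in.

```bash
python3 -c "
from plant import ctrl
print(ctrl.sign_off())"
```

```text
the job is handed in; nothing more can be done
None
```

The cap was turned to the first stop, pressed and turned free, lifted off, and set down upright on the large blue tray's floor. It was released at about 12 s and the job is handed in; the sign-off returned no verdict.

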